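# Line up the glass jars by size on the stove-side rack

## Task

Stand the four loose square glass jars in order of size on the four cork pads along the top of the teak rack, one centred on each pad: the smallest on the pad next to the clipped measuring spoons, then each one bigger, the largest at the far end. Keep the jars upright all the while and do not knock over the pepper mill.

Things in the scene. Friction and masses are not known exactly. Their poses are not given: they have to be found in the camera images.
- jar_tiny_mid (a point): Centre (half-way up, 30 mm above its underside) of the smallest of the four loose square jars on the counter: clear glass, closed by a light bamboo lid that is fixed to it; 46 mm square, 60 mm tall over all, the lid the top 12 mm and 44 mm square. Starts upright on the counter; z up, x and y across its flat sides. 80 to 400 g.
- jar_small_mid (a point): Centre (half-way up, 40 mm above its underside) of the second smallest of the four loose square jars on the counter: clear glass, closed by a light bamboo lid that is fixed to it; 50 mm square, 80 mm tall over all, the lid the top 12 mm and 48 mm square. Starts upright on the counter; z up, x and y across its flat sides. 80 to 400 g.
- jar_medium_mid (a point): Centre (half-way up, 50 mm above its underside) of the second largest of the four loose square jars on the counter: clear glass, closed by a light bamboo lid that is fixed to it; 54 mm square, 100 mm tall over all, the lid the top 12 mm and 52 mm square. Starts upright on the counter; z up, x and y across its flat sides. 80 to 400 g.
- jar_large_mid (a point): Centre (half-way up, 62.5 mm above its underside) of the largest of the four loose square jars on the counter: clear glass, closed by a light bamboo lid that is fixed to it; 58 mm square, 125 mm tall over all, the lid the top 12 mm and 56 mm square. Starts upright on the counter; z up, x and y across its flat sides. 80 to 400 g.
- pad1_top (a point): Centre of the upper face of the cork pad at the left end of the row as seen from the robot. Four alike pads, 66 mm square, 4 mm thick, fixed in a row about 95 mm apart on the top board (130 mm deep, 470 mm long, nothing above it) of the fixed teak rack; this face is 164 mm above the counter. x to the rear of the rack (away from the robot), y along the row to the left, z up.
- pad2_top (a point): Centre of the upper face of the cork pad second from the left. Four alike pads, 66 mm square, 4 mm thick, fixed in a row about 95 mm apart on the top board (130 mm deep, 470 mm long, nothing above it) of the fixed teak rack; this face is 164 mm above the counter. x to the rear of the rack (away from the robot), y along the row to the left, z up.
- pad3_top (a point): Centre of the upper face of the cork pad second from the right. Four alike pads, 66 mm square, 4 mm thick, fixed in a row about 95 mm apart on the top board (130 mm deep, 470 mm long, nothing above it) of the fixed teak rack; this face is 164 mm above the counter. x to the rear of the rack (away from the robot), y along the row to the left, z up.
- pad4_top (a point): Centre of the upper face of the cork pad at the right end of the row as seen from the robot. Four alike pads, 66 mm square, 4 mm thick, fixed in a row about 95 mm apart on the top board (130 mm deep, 470 mm long, nothing above it) of the fixed teak rack; this face is 164 mm above the counter. x to the rear of the rack (away from the robot), y along the row to the left, z up.
- spoons_mid (a point): Middle of the set of three steel measuring spoons clipped together, lying flat (110 mm long, 10 mm high, fixed) on the rack's top board just past one end of the row of pads, left or right, about 65 mm from the end pad's centre. A small white kitchen timer, 34 mm high, is fixed past the other end.
- mill_mid (a point): Centre (75 mm up) of the dark wooden pepper mill, a loose column 54 mm across, 150 mm tall, standing on the counter to one side of the jars; z up. An amber oil bottle, 54 mm across, 170 mm tall, stands on the other side; a low white bowl (20 mm high), a wooden peg (12 mm high) and a wooden spoon lie among the jars.
Mind the look-alikes: they are no part of the job. Leave any black or orange look-alike of the part that bears jar_tiny_mid alone.

How it is judged:
At the end, for the whole second after the job is handed in: Smallest jar on the pad nearest the spoons, growing to the largest at the other end; each upright (0.1 rad), at rest, released, its centre within 14 mm of the pad's centre and its underside on the pad (within 6 mm); the pepper mill standing (0.3 rad) (angle between each of jar_tiny_mid, jar_small_mid, jar_medium_mid, jar_large_mid's own z axis and vertical below 0.1 rad and linear speed of each of jar_tiny, jar_small, jar_medium, jar_large below 0.02 m/s and angle between mill_mid's own z axis and vertical below 0.3 rad and ((horizontal distance between spoons_mid and pad1_top below 0.12 m and horizontal distance between jar_tiny_mid and pad1_top below 0.014 m and z of jar_tiny_mid in the frame of pad1_top between 0.024 and 0.036 m and horizontal distance between jar_small_mid and pad2_top below 0.014 m and z of jar_small_mid in the frame of pad2_top between 0.034 and 0.046 m and horizontal distance between jar_medium_mid and pad3_top below 0.014 m and z of jar_medium_mid in the frame of pad3_top between 0.044 and 0.056 m and horizontal distance between jar_large_mid and pad4_top below 0.014 m and z of jar_large_mid in the frame of pad4_top between 0.0565 and 0.0685 m) or (horizontal distance between spoons_mid and pad4_top below 0.12 m and horizontal distance between jar_tiny_mid and pad4_top below 0.014 m and z of jar_tiny_mid in the frame of pad4_top between 0.024 and 0.036 m and horizontal distance between jar_small_mid and pad3_top below 0.014 m and z of jar_small_mid in the frame of pad3_top between 0.034 and 0.046 m and horizontal distance between jar_medium_mid and pad2_top below 0.014 m and z of jar_medium_mid in the frame of pad2_top between 0.044 and 0.056 m and horizontal distance between jar_large_mid and pad1_top below 0.014 m and z of jar_large_mid in the frame of pad1_top between 0.0565 and 0.0685 m))); the robot touches nothing.
It fails at once if a jar is tipped by more than 0.6 rad (angle between any of jar_tiny_mid, jar_small_mid, jar_medium_mid, jar_large_mid's own z axis and vertical above 0.6 rad).
It fails at once if the pepper mill is knocked over (angle between mill_mid's own z axis and vertical above 0.6 rad).
It also fails if it takes over 115 s, if anything falls off the work surface, if the arm or the gripper's body presses on something with over 40 N, if the wrist force passes 120 N, or if a joint passes its speed limit or range.

## Robot

A 6-joint arm with a two-finger parallel gripper is mounted at the origin on the work surface. World frame = base frame: x ahead of the robot, y to its left, z up, the work surface at z = 0. Lengths are in m, angles in rad, forces in N, time in s.
With the tool pointing down it reaches from about 0.3 to 0.75 m from the base axis. Payload 8.5 kg.
Tool frame: the origin (TCP) lies at the very end of the fingers, on their centre line; the grasp point (between the pads) lies 19 mm behind it; z points along the fingers, y is the line along which they close (so a half turn about z gives the same grasp; the last joint's range is limited). The gripper opens to 88 mm and grips with 3 to 60 N. Pads are 18 mm wide; open, the fingers measure 123 mm over their backs; the gripper's body (75 mm by 187 mm) begins 45 mm behind the grasp point.
Start: joints at [1.113, 0.381, 1.297, -0, 1.464, -0.215], TCP at [0.132, 0.534, 0.239] pointing down, gripper open.
Joint ranges: [-3.11, 3.11], [-0.89, 2.33], [0.22, 2.48], [-1.42, 4.56], [0.17, 2.85], [-2.88, 2.88]. Speed limits (rad/s): [2.39, 2.39, 3.14, 3.14, 3.14, 3.14].

## Interface

Orientations are given as a unit quaternion [x, y, z, w].
In Python, from plant import robot gives the robot as it stands. The module is installed in compiled form; this text tells all that it offers.
- The arm moves only by the tool arm_command, never from a script. Its argument "series" is a list of rows, each an object with "turn": the turn, a rotation vector about the tool's x, y, z in rad, a list of three; "delta_pos": the shift along the tool's x, y, z in m, a list of three; "claw": the opening, from 0 (shut) to 1 (fully open). A call has 1 to 12 rows; each row is the pose to reach, as a shift and turn from the pose commanded when the call began, along the tool's axes at that moment; what a row does not reach only later rows make up. A row lasts 1/8 s, in which the tool goes at most 62.5 mm and 10.7 degrees, less where a joint would pass 70% of its speed; a pose out of reach is approached as far as the arm can. A call with a gripper value outside its range is refused whole. The fingers move at their own pace and stop on an object; "grip_force" is the grip in N (left out, the last holds). Time passes only in rows, so rows that repeat a pose let the fingers close. It gives the time, the measured TCP pose, the force, the opening and the grip force at its end, in the units of the state.
- robot.read_state(): the state, without advancing time (a new reading comes with each control period).
- robot.read_camera(name): name is "scene" or "top" or "wrist"; returns the picture (480x640x3 uint8, red, green, blue); there is no depth.
- robot.camera_model(name): a dict with "fx", "fy", "cx", "cy" (pixels), "origin" and "rotation" of the camera in the world. Camera axes: x right, y up, looking along -z (the intrinsics and any distortion apply to the point x, -y, -z); pixel columns grow to the right and rows downward; lengths in m; the calibration is good to about 2 mm. A picture is of the moment at which its call begins: read the wrist's pose just before it. camera_model takes no time and is no camera call; for the wrist camera it gives the pose at the moment of the call.
- robot.sign_off(): hands the job in; it is judged then, once.
Trained networks look in the newest picture that a camera, given by its name, has taken for a name from the list of things; names that differ only in an ending like _2 or _b are one class to them, and where a whole thing is asked for, a point or a joint stands for the part that bears it (a point fixed in the world has none). Each returns a list of dicts, best first, with "p" (0 to 1); they miss things now and then, are a little off and sometimes report something else, mostly with a low value. They report only what shows in the picture. A call takes as long as a camera call. They do not tell look-alikes from the thing itself.
- robot.masks_of(query, camera): "mask" (480x640 bool, what is visible of it) and "xy" ([column, row] in pixels, amid what is visible of it).
- robot.spot_point(query, camera): "xy" ([column, row] in pixels: a listed point, or the origin of a listed thing).
The state is a dict: "time_s": time; "joint_pos": joint angles; "qd": joint speeds; "joint_torque": joint torques, N m; "tool_pos": TCP position; "orientation": TCP orientation; "wrist_force": force on the tool from outside, world axes, zero at the start; "torque": the same for the moment, N m; "finger_gap": finger opening in m; "finger_force": force on a finger pad.
Only numpy, scipy, OpenCV 4.12 (cv2) and the standard library are available. Lean on these libraries where they do the work, as an engineer would, in place of code of your own. Each camera call takes 0.05 s, during which the arm holds its last target. There are 200 camera calls.

## Working session

There is one attempt and no reset: what is moved stays moved. The work goes in short steps, Python scripts to look and compute and a tool call to move; the robot and the scene stay as the last step left them, time stands still between calls to the robot, and variables do not carry over. Pictures are saved under pics/ and viewed, at most 14 in all, crops included, and the job is handed in when it is done.

Besides the shell and the picture viewer there is one more tool, called as name(argument=value, ...), one argument or row to a line, values as JSON. arm_command: Moves the arm, as the interface text tells. Its arguments: {"type":"object","properties":{"series":{"type":"array"},"grip_force":{"type":"number"}},"required":["series"]}

```bash
mkdir -p pics
cat > h.py <<'E'
import numpy as np, cv2
from plant import robot
from scipy.spatial.transform import Rotation as R
def save(cam,name):
    im=robot.read_camera(cam); cv2.imwrite(f'pics/{name}.png',im[:,:,::-1]); return im
def ray(cam,xy,m=None):
    m=m or robot.camera_model(cam)
    d=np.array([(xy[0]-m['cx'])/m['fx'],-(xy[1]-m['cy'])/m['fy'],-1.])
    return np.array(m['origin']),np.array(m['rotation'])@d
def atz(cam,xy,z,m=None):
    o,d=ray(cam,xy,m); return o+d*(z-o[2])/d[2]
def proj(cam,p,m=None):
    m=m or robot.camera_model(cam)
    c=np.array(m['rotation']).T@(np.array(p)-m['origin'])
    return np.array([m['cx']+m['fx']*c[0]/-c[2], m['cy']-m['fy']*c[1]/-c[2]])
E
python3 - <<'E'
from h import *
for c in ('top','scene'):
    save(c,c+'0'); m=robot.camera_model(c); print({k:np.round(v,3).tolist() for k,v in m.items()if not isinstance(v,str)})
s=robot.read_state(); print({k:np.round(v,3).tolist() for k,v in s.items()}, R.from_quat(s['orientation']).as_matrix().round(3))
H={'jar_tiny_mid':.03,'jar_small_mid':.04,'jar_medium_mid':.05,'jar_large_mid':.0625,'pad1_top':.164,'pad2_top':.164,'pad3_top':.164,'pad4_top':.164,'spoons_mid':.165,'mill_mid':.075}
for c in ('top','scene'):
  for q,z in H.items():
    for r in robot.spot_point(q,c)[:4]:
        print(c,q,round(r['p'],2),np.round(r['xy']).tolist(),atz(c,r['xy'],z).round(3).tolist())
E
```

```text
{'fx': 597.173, 'fy': 597.173, 'cx': 312.465, 'cy': 243.574, 'origin': [0.338, 0.004, 1.41], 'rotation': [0.038, -0.043, -0.7, 0.711]}
{'fx': 456.515, 'fy': 456.515, 'cx': 317.724, 'cy': 233.501, 'origin': [1.008, -0.358, 0.845], 'rotation': [0.313, 0.17, 0.451, 0.819]}
{'time_s': 0.1, 'joint_pos': [1.113, 0.381, 1.298, 0.0, 1.464, -0.215], 'qd': [0.001, -0.001, -0.001, -0.001, 0.0, 0.002], 'joint_torque': [0.004, -43.865, -22.491, 0.072, 0.034, -0.0], 'tool_pos': [0.132, 0.534, 0.238], 'orientation': [0.121, 0.993, -0.001, -0.0], 'wrist_force': [1.096, 0.118, -0.36], 'torque': [-0.004, 0.034, -0.005], 'finger_force': 0.0, 'finger_gap': 0.088} [[-0.971  0.24  -0.001]
 [ 0.24   0.971 -0.001]
 [ 0.    -0.001 -1.   ]]Traceback (most recent call last):
  File "<stdin>", line 9, in <module>
  File "h.py", line 11, in atz
    o,d=ray(cam,xy,m); return o+d*(z-o[2])/d[2]
        ~~~^^^^^^^^^^
  File "h.py", line 9, in ray
    return np.array(m['origin']),np.array(m['rotation'])@d
                                 ~~~~~~~~~~~~~~~~~~~~~~~^~
ValueError: matmul: Input operand 1 has a mismatch in its core dimension 0, with gufunc signature (n?,k),(k,m?)->(n?,m?) (size 3 is different from 4)
```

View pics/top0.png

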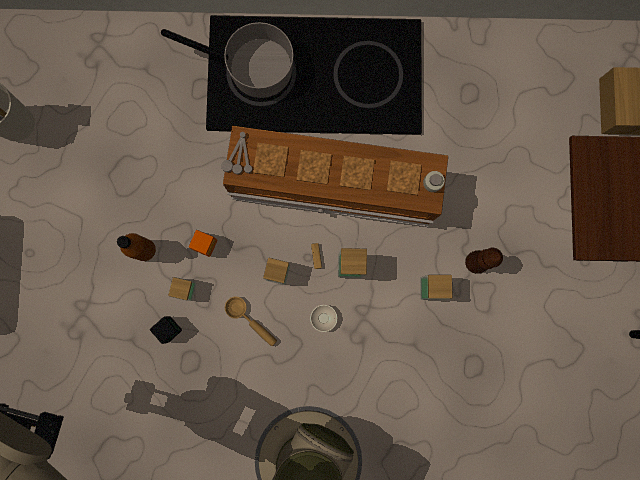

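View pics/scene0.png

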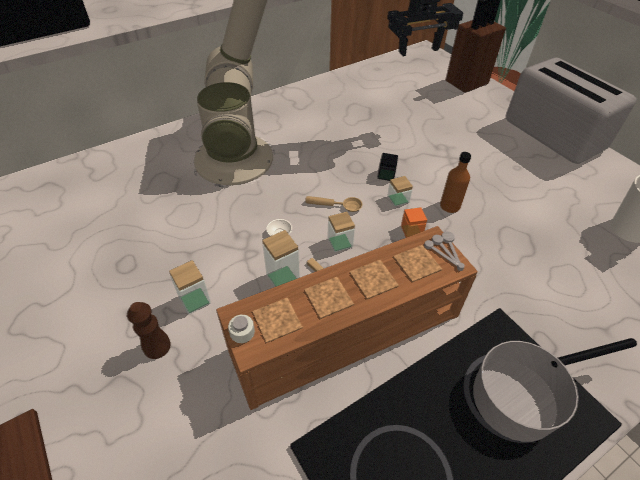

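The top view shows the spoons at (238,155), left of pad1 (270,160), so tiny goes on pad1 and large on pad4. The clear jars with bamboo lids are at (181,289), (276,271), (353,262) and (437,287). The look-alikes are an orange one at (203,243) and a black one at (166,330), and the mill is at (484,260).

```bash
sed -i "s/np.array(m\['rotation'\])@d/R.from_quat(m['rotation']).as_matrix()@d/; s/np.array(m\['rotation'\]).T@/R.from_quat(m['rotation']).as_matrix().T@/" h.py
python3 - <<'E'
from h import *
H={'jar_tiny_mid':.03,'jar_small_mid':.04,'jar_medium_mid':.05,'jar_large_mid':.0625,'pad1_top':.164,'pad2_top':.164,'pad3_top':.164,'pad4_top':.164,'spoons_mid':.165,'mill_mid':.075}
for c in ('top','scene'):
  im=robot.read_camera(c)
  print({k:v for k,v in robot.camera_model(c).items() if k not in('fx','fy','cx','cy','origin','rotation')})
  for q,z in H.items():
    for r in robot.spot_point(q,c)[:3]:
        print(c,q,round(r['p'],2),np.round(r['xy']).tolist(),atz(c,r['xy'],z).round(3).tolist())
  if c=='top':
    crop=im[130:350,110:510]; cv2.imwrite('pics/crop.png',cv2.resize(crop,None,fx=2,fy=2,interpolation=cv2.INTER_CUBIC)[:,:,::-1])
    # lids: bamboo tan; fit rect
    hsv=cv2.cvtColor(im,cv2.COLOR_RGB2HSV)
    print([hsv[y,x].tolist() for x,y in((181,289),(276,271),(353,262),(440,285),(60,300))])
    for (x,y),z in(((181,289),.06),((276,271),.08),((353,262),.125),((440,285),.1)):
      w=cv2.inRange(hsv[y-25:y+25,x-25:x+25],(8,75,90),(25,255,255))
      n,l,st,ce=cv2.connectedComponentsWithStats(w); k=l[25,25]
      pts=np.argwhere(l==k)[:,::-1]+[x-25,y-25]
      W=np.array([atz(c,p,z)[:2] for p in pts]).astype(np.float32)
      print((x,y),len(pts),cv2.minAreaRect(W*1000))
E
```

```text
{}
top jar_tiny_mid 0.76 [182.0, 289.0] [0.386, 0.294, 0.03]
top jar_tiny_mid 0.7 [203.0, 247.0] [0.485, 0.25, 0.03]
top jar_tiny_mid 0.64 [164.0, 328.0] [0.297, 0.331, 0.03]
top jar_medium_mid 0.74 [434.0, 285.0] [0.404, -0.281, 0.05]
top jar_medium_mid 0.29 [314.0, 170.0] [0.666, -0.005, 0.05]
top jar_large_mid 0.7 [351.0, 262.0] [0.452, -0.092, 0.062]
top pad1_top 0.75 [272.0, 161.0] [0.657, 0.087, 0.164]
top pad2_top 0.78 [314.0, 169.0] [0.641, -0.004, 0.164]
top pad3_top 0.71 [357.0, 172.0] [0.635, -0.096, 0.164]
top pad4_top 0.72 [402.0, 178.0] [0.625, -0.192, 0.164]
top spoons_mid 0.78 [236.0, 158.0] [0.662, 0.163, 0.165]
top mill_mid 0.96 [482.0, 258.0] [0.464, -0.385, 0.075]
[[17, 155, 125], [18, 144, 124], [18, 148, 131], [17, 153, 118], [14, 59, 129]]
(181, 289) 365 ((386.7569580078125, 295.1757507324219), (42.67469787597656, 43.37882995605469), 76.92201232910156)
(276, 271) 447 ((430.2388916015625, 78.59292602539062), (46.63798904418945, 47.08232498168945), 77.13374328613281)
(353, 262) 652 ((450.057373046875, -92.48603057861328), (54.353515625, 54.16728210449219), 0.5578
[... 269 characters left out ...]
_mid 0.65 [384.0, 168.0] [0.289, 0.319, 0.03]
scene jar_small_mid 0.83 [342.0, 229.0] [0.422, 0.087, 0.04]
scene jar_medium_mid 0.6 [188.0, 286.0] [0.39, -0.286, 0.05]
scene jar_medium_mid 0.44 [148.0, 328.0] [0.443, -0.39, 0.05]
scene jar_large_mid 0.95 [283.0, 261.0] [0.448, -0.088, 0.062]
scene jar_large_mid 0.68 [276.0, 318.0] [0.566, -0.171, 0.062]
scene pad1_top 0.98 [417.0, 263.0] [0.66, 0.089, 0.164]
scene pad2_top 0.95 [374.0, 283.0] [0.654, -0.007, 0.164]
scene pad3_top 0.94 [331.0, 295.0] [0.634, -0.089, 0.164]
scene pad4_top 0.98 [276.0, 316.0] [0.619, -0.192, 0.164]
scene spoons_mid 0.6 [446.0, 252.0] [0.671, 0.153, 0.165]
scene mill_mid 0.96 [146.0, 328.0] [0.46, -0.393, 0.075]
```

View pics/crop.png

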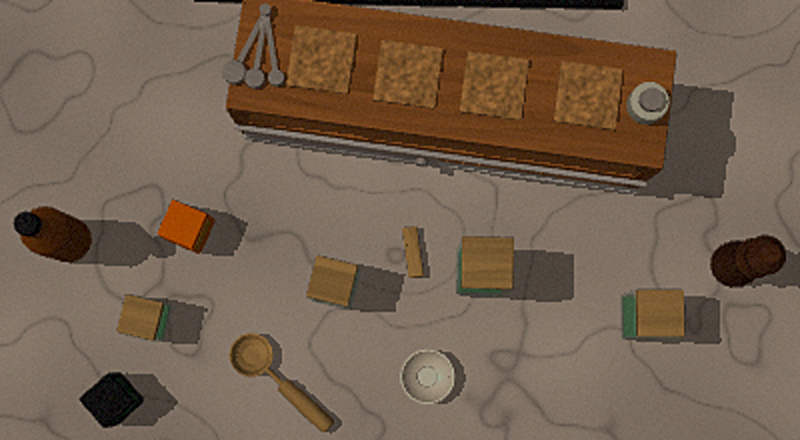

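Run:
```python
from h import *
im=robot.read_camera('top')
for n in range(1,5):
    q=f'pad{n}_top'
    r=robot.spot_point(q,'top')[0]['xy']; x,y=map(int,r)
    g=cv2.cvtColor(im,cv2.COLOR_RGB2HSV); 
    win=cv2.GaussianBlur(im,(5,5),0)[y-26:y+26,x-26:x+26,1]
    t,w=cv2.threshold(win,0,255,cv2.THRESH_OTSU); w=cv2.morphologyEx(w,cv2.MORPH_CLOSE,np.ones((5,5)))
    k,l,st,ce=cv2.connectedComponentsWithStats(w); k=l[26,26]
    W=np.array([atz('top',p[::-1]+np.array([x-26,y-26]),.164)[:2] for p in np.argwhere(l==k)],np.float32)
    print(q,W.mean(0).round(3),cv2.minAreaRect(W*1000))
m=robot.camera_model('top')
print('rail front', [atz('top',p,z).round(3).tolist() for p in((234,196),(345,212),(432,222)) for z in(0,.1,.16)])
print('bottle base',atz('top',(143,250),0.03))
```

```text
pad1_top [0.661 0.096] ((662.0809326171875, 102.2692642211914), (89.76805114746094, 67.70824432373047), 84.50868225097656)
pad2_top [0.661 0.095] ((661.9742431640625, 100.60385131835938), (86.23750305175781, 67.57235717773438), 84.32567596435547)
pad3_top [ 0.636 -0.094] ((636.1599731445312, -94.18238830566406), (66.65084075927734, 66.21049499511719), 82.6861343383789)
pad4_top [ 0.627 -0.198] ((626.5001220703125, -203.7782440185547), (86.39403533935547, 66.17418670654297), 83.6898193359375)
rail front [[0.612, 0.186, 0.0], [0.592, 0.173, 0.1], [0.58, 0.165, 0.16], [0.577, -0.081, 0.0], [0.56, -0.075, 0.1], [0.55, -0.071, 0.16], [0.556, -0.289, 0.0], [0.541, -0.268, 0.1], [0.532, -0.256, 0.16]]
bottle base [0.47507352 0.38890794 0.03      ]
```

The lid sizes measured from the top view (43, 47, 51 and 54 mm) match tiny at (181,289), small at (276,271), medium at (437,287) and large at (353,262). I'll place the large jar first and grip it along y, because the rack rail sits close in x.

arm_command(
  series=[
    {"delta_pos":[-0.459,-0.533,0],"turn":[0,0,-0.25],"claw":1},
    {"delta_pos":[-0.459,-0.533,0],"turn":[0,0,-0.25],"claw":1},
    {"delta_pos":[-0.459,-0.533,0],"turn":[0,0,-0.25],"claw":1},
    {"delta_pos":[-0.459,-0.533,0],"turn":[0,0,-0.25],"claw":1},
    {"delta_pos":[-0.459,-0.533,0],"turn":[0,0,-0.25],"claw":1},
    {"delta_pos":[-0.459,-0.533,0],"turn":[0,0,-0.25],"claw":1},
    {"delta_pos":[-0.459,-0.533,0],"turn":[0,0,-0.25],"claw":1},
    {"delta_pos":[-0.459,-0.533,0],"turn":[0,0,-0.25],"claw":1},
    {"delta_pos":[-0.459,-0.533,0],"turn":[0,0,-0.25],"claw":1},
    {"delta_pos":[-0.459,-0.533,0],"turn":[0,0,-0.25],"claw":1},
    {"delta_pos":[-0.459,-0.533,0],"turn":[0,0,-0.25],"claw":1},
    {"delta_pos":[-0.459,-0.533,0],"turn":[0,0,-0.25],"claw":1},
  ],
  grip_force=25,
)

```text
time_s: 3.0
tool_pos: [0.4505, -0.0966, 0.2384]
orientation: [-0.002, 1.0, -0.0, -0.0]
wrist_force: [-1.2, 0.3, -0.3]
finger_gap: 0.088
finger_force: 0.0
```

```bash
cat >> h.py <<'E'
def to(target,yaw=None):
    """tool-frame delta & turn to reach world target with closing-axis angle yaw (deg)"""
    s=robot.read_state(); Rm=R.from_quat(s['orientation']).as_matrix()
    d=Rm.T@(np.array(target)-s['tool_pos']); t=0
    if yaw is not None:
        cur=np.degrees(np.arctan2(Rm[1,1],Rm[0,1])); t=-np.radians((yaw-cur+90)%180-90)
    print('delta',d.round(4).tolist(),'turnz',round(t,3),'rot',R.from_matrix(Rm).as_rotvec().round(3))
E
python3 - <<'E'
from h import *
m=robot.camera_model('wrist'); im=robot.read_camera('wrist')
for n,p in {'L':(.450,-.0925,.125),'p3':(.636,-.094,.164),'p4':(.6235,-.192,.164),'p2':(.6475,-.003,.164)}.items():
    u=proj('wrist',p,m); print(n,u.round()); cv2.drawMarker(im,tuple(int(v) for v in u),(255,0,0),0,15,1)
cv2.imwrite('pics/w1.png',im[:,:,::-1]); print(m['origin'])
to((.450,-.0925,.069),90.5)
E
```

```text
L [328. 233.]
p3 [325. 455.]
p4 [208. 444.]
p2 [430. 466.]
[ 0.37101263 -0.09802804  0.38493068]
delta [0.0008, 0.0043, 0.1693] turnz -0.004 rot [ 0.007 -3.141  0.   ]
```

View pics/w1.png

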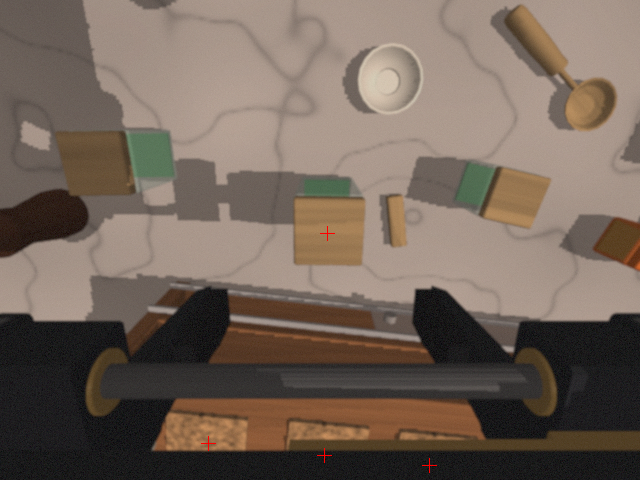

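The marker falls on the lid centre (328,233), so the estimate holds. Next I go down and grip.

arm_command(
  series=[
    {"delta_pos":[0.001,0.004,0.04],"turn":[0,0,0],"claw":1},
    {"delta_pos":[0.001,0.004,0.08],"turn":[0,0,0],"claw":1},
    {"delta_pos":[0.001,0.004,0.12],"turn":[0,0,0],"claw":1},
    {"delta_pos":[0.001,0.004,0.15],"turn":[0,0,0],"claw":1},
    {"delta_pos":[0.001,0.004,0.169],"turn":[0,0,0],"claw":1},
    {"delta_pos":[0.001,0.004,0.169],"turn":[0,0,0],"claw":1},
    {"delta_pos":[0.001,0.004,0.169],"turn":[0,0,0],"claw":0.5},
    {"delta_pos":[0.001,0.004,0.169],"turn":[0,0,0],"claw":0.4},
    {"delta_pos":[0.001,0.004,0.169],"turn":[0,0,0],"claw":0.3},
    {"delta_pos":[0.001,0.004,0.169],"turn":[0,0,0],"claw":0.3},
    {"delta_pos":[0.001,0.004,0.169],"turn":[0,0,0],"claw":0.3},
    {"delta_pos":[0.001,0.004,0.169],"turn":[0,0,0],"claw":0.3},
  ],
  grip_force=25,
)

```text
time_s: 4.55
tool_pos: [0.4488, -0.09, 0.0702]
orientation: [-0.004, 1.0, -0.0, 0.0]
wrist_force: [-0.4, -0.1, 5.5]
finger_gap: 0.0582
finger_force: 24.9
```

Run:
```python
from h import *
im=cv2.imread('pics/top0.png'); b=cv2.GaussianBlur(im,(3,3),0); hsv=cv2.cvtColor(b,cv2.COLOR_BGR2HSV)
w=((b[...,1]>88)&(hsv[...,1]>70)).astype(np.uint8)*255
print(b[172,357],b[200,357],hsv[172,357])
for n,(x,y) in enumerate([(271,160),(314,167),(357,172),(404,178)],1):
    s=w[y-22:y+22,x-22:x+22]; s=cv2.morphologyEx(cv2.morphologyEx(s,cv2.MORPH_CLOSE,np.ones((5,5))),cv2.MORPH_OPEN,np.ones((7,7)))
    k,l,st,ce=cv2.connectedComponentsWithStats(s)
    W=np.array([atz('top',p[::-1]+np.array([x-22,y-22]),.164)[:2] for p in np.argwhere(l==l[22,22])],np.float32)*1000
    print(n,W.mean(0).round(1),np.round(cv2.minAreaRect(W)[0],1),np.round(cv2.minAreaRect(W)[1],1))
```

```text
[ 42  82 121] [ 28  64 112] [ 15 166 121]
1 [651.7  94.3] [651.3  93.4] [28.4 27.7]
2 [646.5  -2.7] [646.6  -2.8] [93.7 92.1]
3 [626.8 -91.4] [626.2 -92.4] [28.5 27.7]
4 [ 618.3 -191.9] [ 618.2 -192.6] [26.  28.2]
```

arm_command(
  series=[
    {"delta_pos":[0,0,-0.03],"turn":[0,0,0],"claw":0.3},
    {"delta_pos":[0,0,-0.08],"turn":[0,0,0],"claw":0.3},
    {"delta_pos":[0,0,-0.13],"turn":[0,0,0],"claw":0.3},
    {"delta_pos":[0,0,-0.18],"turn":[0,0,0],"claw":0.3},
    {"delta_pos":[0,0,-0.22],"turn":[0,0,0],"claw":0.3},
    {"delta_pos":[0,0,-0.22],"turn":[0,0,0],"claw":0.3},
  ],
)

```text
time_s: 5.3
tool_pos: [0.449, -0.0901, 0.2913]
orientation: [-0.004, 1.0, -0.001, 0.002]
wrist_force: [-0.2, 0.0, -3.9]
finger_gap: 0.0581
finger_force: 24.9
```

Run:
```python
from h import *
im=cv2.imread('pics/top0.png'); b=cv2.GaussianBlur(im,(5,5),0); hsv=cv2.cvtColor(b,cv2.COLOR_BGR2HSV)
for th in (70,74,78):
 w=((b[...,1]>th)&(hsv[...,1]>90)).astype(np.uint8)*255
 for n,(x,y) in enumerate([(271,160),(314,167),(357,172),(404,178)],1):
    s=w[y-22:y+22,x-22:x+22]; s=cv2.morphologyEx(cv2.morphologyEx(s,cv2.MORPH_CLOSE,np.ones((7,7))),cv2.MORPH_OPEN,np.ones((9,9)))
    k,l,st,ce=cv2.connectedComponentsWithStats(s)
    W=np.array([atz('top',p[::-1]+np.array([x-22,y-22]),.164)[:2] for p in np.argwhere(l==l[22,22])],np.float32)*1000
    print(th,n,W.mean(0).round(1),np.round(cv2.minAreaRect(W)[0],1),np.round(cv2.minAreaRect(W)[1],1))
to((.6235,-.193,.28),83.5)
```

```text
70 1 [661.8  91.4] [662.5  91.4] [66.3 66.5]
70 2 [647.7  -1.8] [647.4  -2.2] [66.9 66.9]
70 3 [636.9 -93.6] [638.1 -93.4] [65.5 68.2]Traceback (most recent call last):
  File "<stdin>", line 8, in <module>
  File "h.py", line 11, in atz
    o,d=ray(cam,xy,m); return o+d*(z-o[2])/d[2]
        ~~~^^^^^^^^^^
  File "h.py", line 7, in ray
    m=m or robot.camera_model(cam)
           ~~~~~~~~~~~~~~~~~~^^^^^
ValueError: time passes only in moves, steps and waits
```

Run:
```python
from h import *
m=robot.camera_model('top')
im=cv2.imread('pics/top0.png'); b=cv2.GaussianBlur(im,(5,5),0); hsv=cv2.cvtColor(b,cv2.COLOR_BGR2HSV)
for th in (70,74):
 w=((b[...,1]>th)&(hsv[...,1]>90)).astype(np.uint8)*255
 for n,(x,y) in enumerate([(271,160),(314,167),(357,172),(404,178)],1):
    s=w[y-22:y+22,x-22:x+22]; s=cv2.morphologyEx(cv2.morphologyEx(s,cv2.MORPH_CLOSE,np.ones((7,7))),cv2.MORPH_OPEN,np.ones((9,9)))
    k,l,st,ce=cv2.connectedComponentsWithStats(s)
    W=np.array([atz('top',p[::-1]+np.array([x-22,y-22]),.164,m)[:2] for p in np.argwhere(l==l[22,22])],np.float32)*1000
    print(th,n,W.mean(0).round(1),np.round(cv2.minAreaRect(W)[0],1),np.round(cv2.minAreaRect(W)[1],1))
to((.6255,-.194,.28),83.5)
```

```text
70 1 [661.8  91.4] [662.5  91.4] [66.3 66.5]
70 2 [647.7  -1.8] [647.4  -2.2] [66.9 66.9]
70 3 [636.9 -93.6] [638.1 -93.4] [65.5 68.2]
70 4 [ 627.2 -197.1] [ 628.9 -200.1] [65.4 81.1]
74 1 [662.   91.3] [662.4  91.5] [63.4 66.1]
74 2 [647.7  -1.3] [647.1  -1.6] [66.2 64.8]
74 3 [636.4 -94. ] [637.  -94.5] [63.3 66.1]
74 4 [ 626.9 -197.9] [ 627.9 -201.2] [63.4 79. ]
delta [-0.1757, -0.1052, 0.0121] turnz 0.121 rot [-1.100e-02  3.138e+00 -3.000e-03]
```

arm_command(
  series=[
    {"delta_pos":[-0.04,-0.025,0],"turn":[0,0,0.03],"claw":0.3},
    {"delta_pos":[-0.08,-0.05,0],"turn":[0,0,0.06],"claw":0.3},
    {"delta_pos":[-0.12,-0.075,0],"turn":[0,0,0.09],"claw":0.3},
    {"delta_pos":[-0.155,-0.095,0],"turn":[0,0,0.12],"claw":0.3},
    {"delta_pos":[-0.176,-0.105,0],"turn":[0,0,0.12],"claw":0.3},
    {"delta_pos":[-0.176,-0.105,0],"turn":[0,0,0.12],"claw":0.3},
    {"delta_pos":[-0.176,-0.105,0],"turn":[0,0,0.12],"claw":0.3},
  ],
)

```text
time_s: 6.18
tool_pos: [0.6247, -0.1932, 0.2881]
orientation: [0.056, 0.998, 0.001, -0.001]
wrist_force: [-0.0, 0.1, -3.1]
finger_gap: 0.0575
finger_force: 24.9
```

Run:
```python
from h import *
to((.6255,-.193,.236),83.5)
```

```text
delta [-0.0009, 0.0002, 0.0521] turnz 0.001 rot [-1.770e-01 -3.134e+00 -2.000e-03]
```

arm_command(
  series=[
    {"delta_pos":[-0.001,0,0.025],"turn":[0,0,0],"claw":0.3},
    {"delta_pos":[-0.001,0,0.045],"turn":[0,0,0],"claw":0.3},
    {"delta_pos":[-0.001,0,0.05],"turn":[0,0,0],"claw":0.3},
    {"delta_pos":[-0.001,0,0.053],"turn":[0,0,0],"claw":0.3},
    {"delta_pos":[-0.001,0,0.053],"turn":[0,0,0],"claw":0.3},
    {"delta_pos":[-0.001,0,0.053],"turn":[0,0,0],"claw":0.3},
  ],
)

```text
time_s: 6.92
tool_pos: [0.6265, -0.1938, 0.2374]
orientation: [0.056, 0.998, -0.0, 0.001]
wrist_force: [-0.5, 0.1, -4.0]
finger_gap: 0.058
finger_force: 24.9
```

Not yet in contact. I'll lower it 3 mm more, release, and rise.

arm_command(
  series=[
    {"delta_pos":[0,0,0.002],"turn":[0,0,0],"claw":0.3},
    {"delta_pos":[0,0,0.003],"turn":[0,0,0],"claw":0.3},
    {"delta_pos":[0,0,0.003],"turn":[0,0,0],"claw":0.3},
    {"delta_pos":[0,0,0.003],"turn":[0,0,0],"claw":0.8},
    {"delta_pos":[0,0,0.003],"turn":[0,0,0],"claw":1},
    {"delta_pos":[0,0,0.003],"turn":[0,0,0],"claw":1},
    {"delta_pos":[0,0,0.003],"turn":[0,0,0],"claw":1},
    {"delta_pos":[0,0,0.003],"turn":[0,0,0],"claw":1},
    {"delta_pos":[0,0,-0.04],"turn":[0,0,0],"claw":1},
    {"delta_pos":[0,0,-0.08],"turn":[0,0,0],"claw":1},
    {"delta_pos":[0,0,-0.1],"turn":[0,0,0],"claw":1},
    {"delta_pos":[0,0,-0.1],"turn":[0,0,0],"claw":1},
  ],
)

```text
time_s: 8.43
tool_pos: [0.6266, -0.1938, 0.3381]
orientation: [0.056, 0.998, -0.001, 0.001]
wrist_force: [-0.2, -0.4, -0.8]
finger_gap: 0.0882
finger_force: 0.0
```

Run:
```python
from h import *
to((.398,-.284,.30),0.9)
```

```text
delta [0.2171, -0.1153, 0.0376] turnz 1.442 rot [ 1.770e-01  3.134e+00 -2.000e-03]
```

arm_command(
  series=[
    {"delta_pos":[0.03,-0.015,0],"turn":[0,0,0.18],"claw":1},
    {"delta_pos":[0.06,-0.03,0],"turn":[0,0,0.36],"claw":1},
    {"delta_pos":[0.09,-0.045,0],"turn":[0,0,0.54],"claw":1},
    {"delta_pos":[0.12,-0.06,0],"turn":[0,0,0.72],"claw":1},
    {"delta_pos":[0.15,-0.08,0.01],"turn":[0,0,0.9],"claw":1},
    {"delta_pos":[0.18,-0.095,0.02],"turn":[0,0,1.08],"claw":1},
    {"delta_pos":[0.2,-0.105,0.03],"turn":[0,0,1.26],"claw":1},
    {"delta_pos":[0.217,-0.115,0.038],"turn":[0,0,1.44],"claw":1},
    {"delta_pos":[0.217,-0.115,0.038],"turn":[0,0,1.44],"claw":1},
    {"delta_pos":[0.217,-0.115,0.038],"turn":[0,0,1.44],"claw":1},
    {"delta_pos":[0.217,-0.115,0.038],"turn":[0,0,1.44],"claw":1},
  ],
)

```text
time_s: 9.8
tool_pos: [0.3984, -0.2833, 0.2987]
orientation: [0.7, 0.714, 0.0, 0.0]
wrist_force: [0.4, 0.8, 0.5]
finger_gap: 0.0882
finger_force: 0.0
```

Run:
```python
from h import *
m=robot.camera_model('wrist'); im=robot.read_camera('wrist')
for p in [(.398,-.284,.1),(.424,-.258,.1),(.372,-.258,.1),(.424,-.31,.1),(.372,-.31,.1)]:
    cv2.drawMarker(im,tuple(int(v) for v in proj('wrist',p,m)),(255,0,0),0,11,1)
cv2.imwrite('pics/w2.png',im[:,:,::-1])
to((.398,-.284,.051),0.9)
m=robot.camera_model('top'); im=robot.read_camera('top'); print(proj('top',(.6255,-.193,.289),m))
cv2.imwrite('pics/t2.png',cv2.resize(im[100:300,200:480],None,fx=2.5,fy=2.5)[:,:,::-1])
```

```text
delta [-0.0007, -0.0003, 0.2477] turnz 0.005 rot [2.199 2.244 0.   ]
[412.94025562 163.05069918]
```

View pics/w2.png

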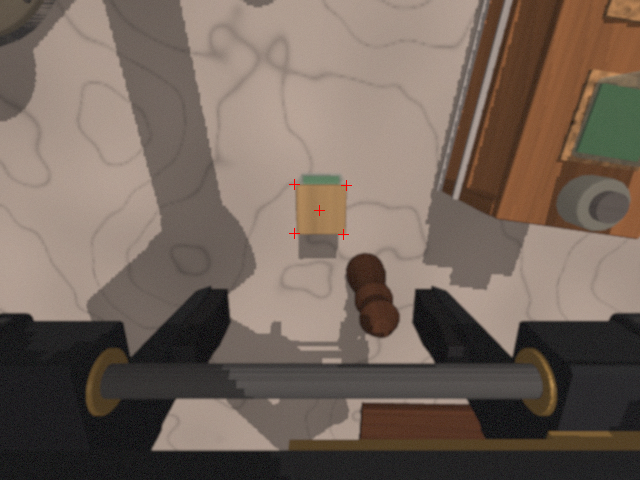

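View pics/t2.png

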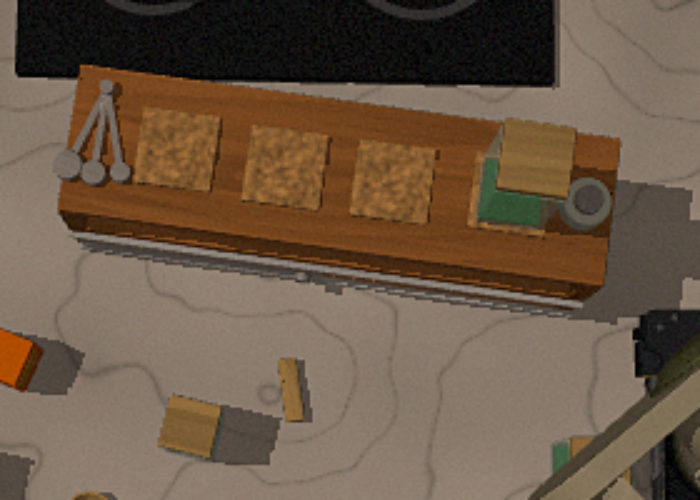

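The large jar stands on pad4, with its lid at (538,158) in the crop, a few mm right of centre. The medium jar's lid (322,209) matches the estimate, and the mill at (370,285) is clear. Descending on medium.

arm_command(
  series=[
    {"delta_pos":[0,0,0.05],"turn":[0,0,0],"claw":1},
    {"delta_pos":[0,0,0.1],"turn":[0,0,0],"claw":1},
    {"delta_pos":[0,0,0.15],"turn":[0,0,0],"claw":1},
    {"delta_pos":[0,0,0.2],"turn":[0,0,0],"claw":1},
    {"delta_pos":[0,0,0.23],"turn":[0,0,0],"claw":1},
    {"delta_pos":[0,0,0.247],"turn":[0,0,0],"claw":1},
    {"delta_pos":[0,0,0.247],"turn":[0,0,0],"claw":0.6},
    {"delta_pos":[0,0,0.247],"turn":[0,0,0],"claw":0.4},
    {"delta_pos":[0,0,0.247],"turn":[0,0,0],"claw":0.3},
    {"delta_pos":[0,0,0.247],"turn":[0,0,0],"claw":0.3},
    {"delta_pos":[0,0,0.247],"turn":[0,0,0],"claw":0.3},
    {"delta_pos":[0,0,0.247],"turn":[0,0,0],"claw":0.3},
  ],
  grip_force=25,
)

```text
time_s: 11.4
tool_pos: [0.3981, -0.2838, 0.0524]
orientation: [0.701, 0.713, -0.0, 0.001]
wrist_force: [0.7, 0.7, 6.5]
finger_gap: 0.0538
finger_force: 25.0
```

arm_command(
  series=[
    {"delta_pos":[0,0,-0.03],"turn":[0,0,0],"claw":0.3},
    {"delta_pos":[0,0,-0.08],"turn":[0,0,0],"claw":0.3},
    {"delta_pos":[0,0,-0.13],"turn":[0,0,0],"claw":0.3},
    {"delta_pos":[0,0,-0.18],"turn":[0,0,0],"claw":0.3},
    {"delta_pos":[0,0,-0.23],"turn":[0,0,0],"claw":0.3},
    {"delta_pos":[0,0,-0.25],"turn":[0,0,0],"claw":0.3},
    {"delta_pos":[0,0,-0.25],"turn":[0,0,0],"claw":0.3},
  ],
)

```text
time_s: 12.28
tool_pos: [0.3978, -0.2836, 0.3025]
orientation: [0.701, 0.713, -0.0, 0.001]
wrist_force: [-0.6, 0.2, -2.4]
finger_gap: 0.0539
finger_force: 25.0
```

Run:
```python
from h import *
to((.6365,-.095,.28),-6.5)
```

```text
delta [0.1843, 0.242, 0.0225] turnz 0.131 rot [ 2.2   2.24 -0.  ]
```

arm_command(
  series=[
    {"delta_pos":[0.05,0.0,0],"turn":[0,0,0.03],"claw":0.3},
    {"delta_pos":[0.1,0.01,0],"turn":[0,0,0.06],"claw":0.3},
    {"delta_pos":[0.15,0.03,0],"turn":[0,0,0.09],"claw":0.3},
    {"delta_pos":[0.184,0.06,0],"turn":[0,0,0.13],"claw":0.3},
    {"delta_pos":[0.184,0.11,0],"turn":[0,0,0.13],"claw":0.3},
    {"delta_pos":[0.184,0.16,0],"turn":[0,0,0.13],"claw":0.3},
    {"delta_pos":[0.184,0.2,0],"turn":[0,0,0.13],"claw":0.3},
    {"delta_pos":[0.184,0.23,0],"turn":[0,0,0.13],"claw":0.3},
    {"delta_pos":[0.184,0.242,0],"turn":[0,0,0.13],"claw":0.3},
    {"delta_pos":[0.184,0.242,0],"turn":[0,0,0.13],"claw":0.3},
    {"delta_pos":[0.184,0.242,0],"turn":[0,0,0.13],"claw":0.3},
  ],
)

```text
time_s: 13.65
tool_pos: [0.6358, -0.0952, 0.3009]
orientation: [0.746, 0.666, -0.0, -0.001]
wrist_force: [-0.3, -0.2, -2.0]
finger_gap: 0.054
finger_force: 25.0
```

Run:
```python
from h import *
to((.6365,-.095,.2165),-6.5)
```

```text
delta [0.0002, 0.0008, 0.0844] turnz 0.001 rot [-2.341e+00 -2.092e+00  1.000e-03]
```

arm_command(
  series=[
    {"delta_pos":[0,0.001,0.04],"turn":[0,0,0],"claw":0.3},
    {"delta_pos":[0,0.001,0.07],"turn":[0,0,0],"claw":0.3},
    {"delta_pos":[0,0.001,0.079],"turn":[0,0,0],"claw":0.3},
    {"delta_pos":[0,0.001,0.081],"turn":[0,0,0],"claw":0.3},
    {"delta_pos":[0,0.001,0.082],"turn":[0,0,0],"claw":0.3},
    {"delta_pos":[0,0.001,0.083],"turn":[0,0,0],"claw":0.3},
    {"delta_pos":[0,0.001,0.084],"turn":[0,0,0],"claw":0.3},
    {"delta_pos":[0,0.001,0.084],"turn":[0,0,0],"claw":0.3},
  ],
)

```text
time_s: 14.65
tool_pos: [0.6374, -0.0953, 0.2178]
orientation: [0.746, 0.666, 0.0, 0.0]
wrist_force: [0.1, 0.2, -2.8]
finger_gap: 0.0539
finger_force: 25.0
```

arm_command(
  series=[
    {"delta_pos":[0,0,0.001],"turn":[0,0,0],"claw":0.3},
    {"delta_pos":[0,0,0.002],"turn":[0,0,0],"claw":0.3},
    {"delta_pos":[0,0,0.002],"turn":[0,0,0],"claw":0.3},
    {"delta_pos":[0,0,0.002],"turn":[0,0,0],"claw":0.8},
    {"delta_pos":[0,0,0.002],"turn":[0,0,0],"claw":1},
    {"delta_pos":[0,0,0.002],"turn":[0,0,0],"claw":1},
    {"delta_pos":[0,0,0.002],"turn":[0,0,0],"claw":1},
    {"delta_pos":[0,0,0.002],"turn":[0,0,0],"claw":1},
    {"delta_pos":[0,0,-0.04],"turn":[0,0,0],"claw":1},
    {"delta_pos":[0,0,-0.08],"turn":[0,0,0],"claw":1},
    {"delta_pos":[0,0,-0.11],"turn":[0,0,0],"claw":1},
    {"delta_pos":[0,0,-0.11],"turn":[0,0,0],"claw":1},
  ],
)

```text
time_s: 16.15
tool_pos: [0.6378, -0.0954, 0.3299]
orientation: [0.746, 0.666, 0.001, 0.002]
wrist_force: [-0.0, 0.1, -0.4]
finger_gap: 0.0881
finger_force: 0.0
```

Run:
```python
from h import *
to((.430,.0785,.27),-13)
```

```text
delta [0.1497, -0.2262, 0.0587] turnz 0.115 rot [2.339 2.091 0.004]
```

arm_command(
  series=[
    {"delta_pos":[0.03,-0.045,0],"turn":[0,0,0.05],"claw":1},
    {"delta_pos":[0.06,-0.09,0],"turn":[0,0,0.1],"claw":1},
    {"delta_pos":[0.09,-0.135,0.02],"turn":[0,0,0.115],"claw":1},
    {"delta_pos":[0.12,-0.18,0.04],"turn":[0,0,0.115],"claw":1},
    {"delta_pos":[0.15,-0.226,0.059],"turn":[0,0,0.115],"claw":1},
    {"delta_pos":[0.15,-0.226,0.059],"turn":[0,0,0.115],"claw":1},
    {"delta_pos":[0.15,-0.226,0.059],"turn":[0,0,0.115],"claw":1},
    {"delta_pos":[0.15,-0.226,0.059],"turn":[0,0,0.115],"claw":1},
  ],
)

```text
time_s: 17.15
tool_pos: [0.4306, 0.0783, 0.2686]
orientation: [0.783, 0.622, 0.0, 0.0]
wrist_force: [0.2, -0.0, -0.5]
finger_gap: 0.0881
finger_force: 0.0
```

Run:
```python
from h import *
m=robot.camera_model('wrist'); im=robot.read_camera('wrist')
u=proj('wrist',(.430,.0785,.08),m); cv2.drawMarker(im,tuple(int(v) for v in u),(255,0,0),0,11,1)
cv2.imwrite('pics/w3.png',im[:,:,::-1])
to((.430,.0785,.031),-13)
```

```text
delta [0.0001, -0.0006, 0.2377] turnz -0.001 rot [2.46  1.954 0.   ]
```

View pics/w3.png

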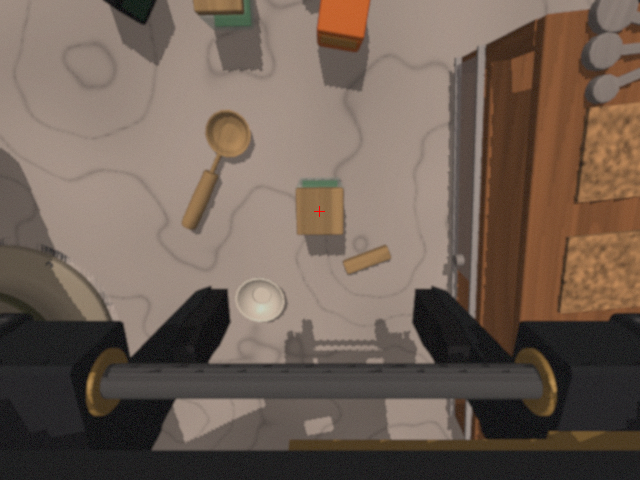

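The small jar's lid is centred on the marker (319,211), and the peg at (367,260) is clear of the fingers.

arm_command(
  series=[
    {"delta_pos":[0,0,0.05],"turn":[0,0,0],"claw":1},
    {"delta_pos":[0,0,0.1],"turn":[0,0,0],"claw":1},
    {"delta_pos":[0,0,0.15],"turn":[0,0,0],"claw":1},
    {"delta_pos":[0,0,0.2],"turn":[0,0,0],"claw":1},
    {"delta_pos":[0,0,0.225],"turn":[0,0,0],"claw":1},
    {"delta_pos":[0,0,0.237],"turn":[0,0,0],"claw":1},
    {"delta_pos":[0,0,0.237],"turn":[0,0,0],"claw":0.6},
    {"delta_pos":[0,0,0.237],"turn":[0,0,0],"claw":0.4},
    {"delta_pos":[0,0,0.237],"turn":[0,0,0],"claw":0.3},
    {"delta_pos":[0,0,0.237],"turn":[0,0,0],"claw":0.3},
    {"delta_pos":[0,0,0.237],"turn":[0,0,0],"claw":0.3},
    {"delta_pos":[0,0,0.237],"turn":[0,0,0],"claw":0.3},
  ],
  grip_force=25,
)

```text
time_s: 18.7
tool_pos: [0.4298, 0.079, 0.0322]
orientation: [0.783, 0.623, 0.0, 0.0]
wrist_force: [-1.3, -0.5, 6.5]
finger_gap: 0.05
finger_force: 25.0
```

arm_command(
  series=[
    {"delta_pos":[0,0,-0.03],"turn":[0,0,0],"claw":0.3},
    {"delta_pos":[0,0,-0.08],"turn":[0,0,0],"claw":0.3},
    {"delta_pos":[0,0,-0.13],"turn":[0,0,0],"claw":0.3},
    {"delta_pos":[0,0,-0.18],"turn":[0,0,0],"claw":0.3},
    {"delta_pos":[0,0,-0.23],"turn":[0,0,0],"claw":0.3},
    {"delta_pos":[0,0,-0.25],"turn":[0,0,0],"claw":0.3},
    {"delta_pos":[0,0,-0.25],"turn":[0,0,0],"claw":0.3},
  ],
)

```text
time_s: 19.58
tool_pos: [0.4297, 0.079, 0.2825]
orientation: [0.783, 0.623, 0.001, 0.001]
wrist_force: [0.5, -0.0, -2.0]
finger_gap: 0.0497
finger_force: 25.0
```

Run:
```python
from h import *
to((.6475,-.002,.28),-6.5)
```

```text
delta [-0.0299, 0.2304, 0.0031] turnz -0.113 rot [2.457 1.955 0.003]
```

arm_command(
  series=[
    {"delta_pos":[-0.007,0.05,0],"turn":[0,0,-0.03],"claw":0.3},
    {"delta_pos":[-0.014,0.1,0],"turn":[0,0,-0.06],"claw":0.3},
    {"delta_pos":[-0.02,0.15,0],"turn":[0,0,-0.09],"claw":0.3},
    {"delta_pos":[-0.025,0.19,0],"turn":[0,0,-0.113],"claw":0.3},
    {"delta_pos":[-0.03,0.22,0],"turn":[0,0,-0.113],"claw":0.3},
    {"delta_pos":[-0.03,0.23,0],"turn":[0,0,-0.113],"claw":0.3},
    {"delta_pos":[-0.03,0.23,0],"turn":[0,0,-0.113],"claw":0.3},
    {"delta_pos":[-0.03,0.23,0],"turn":[0,0,-0.113],"claw":0.3},
  ],
)

```text
time_s: 20.58
tool_pos: [0.6461, -0.0014, 0.2819]
orientation: [0.746, 0.666, -0.0, -0.0]
wrist_force: [-0.2, 0.0, -1.0]
finger_gap: 0.0501
finger_force: 25.0
```

Run:
```python
from h import *
to((.6475,-.002,.197),-6.5)
```

```text
delta [-0.0004, 0.0015, 0.0849] turnz 0.0 rot [-2.344 -2.092  0.   ]
```

arm_command(
  series=[
    {"delta_pos":[0,0.001,0.04],"turn":[0,0,0],"claw":0.3},
    {"delta_pos":[0,0.001,0.07],"turn":[0,0,0],"claw":0.3},
    {"delta_pos":[0,0.001,0.08],"turn":[0,0,0],"claw":0.3},
    {"delta_pos":[0,0.001,0.082],"turn":[0,0,0],"claw":0.3},
    {"delta_pos":[0,0.001,0.083],"turn":[0,0,0],"claw":0.3},
    {"delta_pos":[0,0.001,0.084],"turn":[0,0,0],"claw":0.3},
    {"delta_pos":[0,0.001,0.085],"turn":[0,0,0],"claw":0.3},
    {"delta_pos":[0,0.001,0.085],"turn":[0,0,0],"claw":0.3},
  ],
)

```text
time_s: 21.58
tool_pos: [0.6479, -0.0021, 0.1968]
orientation: [0.746, 0.666, 0.0, 0.0]
wrist_force: [0.3, 0.2, -1.6]
finger_gap: 0.0495
finger_force: 25.0
```

arm_command(
  series=[
    {"delta_pos":[0,0,0.001],"turn":[0,0,0],"claw":0.3},
    {"delta_pos":[0,0,0.001],"turn":[0,0,0],"claw":0.3},
    {"delta_pos":[0,0,0.001],"turn":[0,0,0],"claw":0.3},
    {"delta_pos":[0,0,0.001],"turn":[0,0,0],"claw":0.8},
    {"delta_pos":[0,0,0.001],"turn":[0,0,0],"claw":1},
    {"delta_pos":[0,0,0.001],"turn":[0,0,0],"claw":1},
    {"delta_pos":[0,0,0.001],"turn":[0,0,0],"claw":1},
    {"delta_pos":[0,0,0.001],"turn":[0,0,0],"claw":1},
    {"delta_pos":[0,0,-0.04],"turn":[0,0,0],"claw":1},
    {"delta_pos":[0,0,-0.08],"turn":[0,0,0],"claw":1},
    {"delta_pos":[0,0,-0.11],"turn":[0,0,0],"claw":1},
    {"delta_pos":[0,0,-0.11],"turn":[0,0,0],"claw":1},
  ],
)

```text
time_s: 23.08
tool_pos: [0.6484, -0.0022, 0.309]
orientation: [0.746, 0.666, 0.001, 0.002]
wrist_force: [0.7, -0.4, -0.4]
finger_gap: 0.0884
finger_force: 0.0
```

Run:
```python
from h import *
to((.3865,.295,.25),-13)
```

```text
delta [0.2655, -0.2943, 0.0575] turnz 0.113 rot [2.342 2.089 0.005]
```

arm_command(
  series=[
    {"delta_pos":[0.04,-0.044,0],"turn":[0,0,0.05],"claw":1},
    {"delta_pos":[0.08,-0.088,0],"turn":[0,0,0.1],"claw":1},
    {"delta_pos":[0.12,-0.132,0.02],"turn":[0,0,0.113],"claw":1},
    {"delta_pos":[0.16,-0.176,0.03],"turn":[0,0,0.113],"claw":1},
    {"delta_pos":[0.2,-0.22,0.04],"turn":[0,0,0.113],"claw":1},
    {"delta_pos":[0.24,-0.266,0.05],"turn":[0,0,0.113],"claw":1},
    {"delta_pos":[0.266,-0.294,0.058],"turn":[0,0,0.113],"claw":1},
    {"delta_pos":[0.266,-0.294,0.058],"turn":[0,0,0.113],"claw":1},
    {"delta_pos":[0.266,-0.294,0.058],"turn":[0,0,0.113],"claw":1},
    {"delta_pos":[0.266,-0.294,0.058],"turn":[0,0,0.113],"claw":1},
    {"delta_pos":[0.266,-0.294,0.058],"turn":[0,0,0.113],"claw":1},
  ],
)

```text
time_s: 24.45
tool_pos: [0.3867, 0.295, 0.2487]
orientation: [0.783, 0.622, -0.0, 0.0]
wrist_force: [-0.3, -0.5, 0.3]
finger_gap: 0.0882
finger_force: 0.0
```

Run:
```python
from h import *
m=robot.camera_model('wrist'); im=robot.read_camera('wrist')
u=proj('wrist',(.3865,.295,.06),m); cv2.drawMarker(im,tuple(int(v) for v in u),(255,0,0),0,11,1)
cv2.imwrite('pics/w4.png',im[:,:,::-1])
to((.3865,.295,.017),-13)
```

```text
delta [-0.0001, -0.0001, 0.2317] turnz -0.001 rot [ 2.46   1.954 -0.   ]
```

View pics/w4.png

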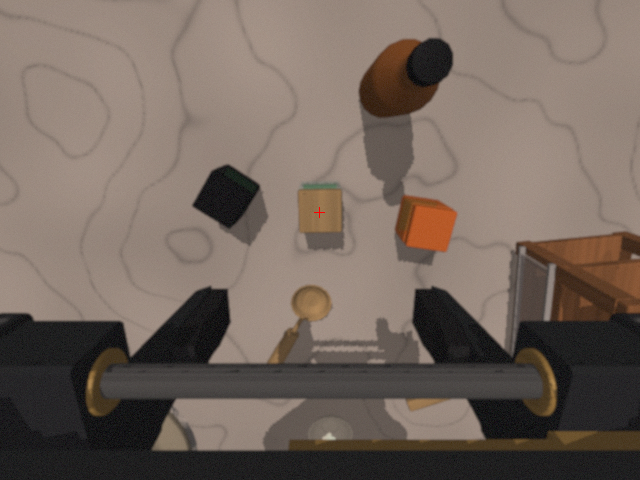

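The tiny jar is the bamboo-lidded one, centred on the marker (319,211). The black (226,196) and orange (427,223) look-alikes sit close to the finger paths, so I'll descend with the gripper part-open at 64 mm.

arm_command(
  series=[
    {"delta_pos":[0,0,0.05],"turn":[0,0,0],"claw":0.73},
    {"delta_pos":[0,0,0.1],"turn":[0,0,0],"claw":0.73},
    {"delta_pos":[0,0,0.13],"turn":[0,0,0],"claw":0.73},
    {"delta_pos":[0,0,0.16],"turn":[0,0,0],"claw":0.73},
    {"delta_pos":[0,0,0.2],"turn":[0,0,0],"claw":0.73},
    {"delta_pos":[0,0,0.22],"turn":[0,0,0],"claw":0.73},
    {"delta_pos":[0,0,0.231],"turn":[0,0,0],"claw":0.73},
    {"delta_pos":[0,0,0.231],"turn":[0,0,0],"claw":0.5},
    {"delta_pos":[0,0,0.231],"turn":[0,0,0],"claw":0.3},
    {"delta_pos":[0,0,0.231],"turn":[0,0,0],"claw":0.3},
    {"delta_pos":[0,0,0.231],"turn":[0,0,0],"claw":0.3},
    {"delta_pos":[0,0,0.231],"turn":[0,0,0],"claw":0.3},
  ],
  grip_force=25,
)

```text
time_s: 26.0
tool_pos: [0.3865, 0.2957, 0.0185]
orientation: [0.783, 0.622, 0.001, 0.0]
wrist_force: [-0.8, -0.6, 6.6]
finger_gap: 0.0458
finger_force: 25.0
```

arm_command(
  series=[
    {"delta_pos":[0,0,-0.03],"turn":[0,0,0],"claw":0.3},
    {"delta_pos":[0,0,-0.08],"turn":[0,0,0],"claw":0.3},
    {"delta_pos":[0,0,-0.13],"turn":[0,0,0],"claw":0.3},
    {"delta_pos":[0,0,-0.18],"turn":[0,0,0],"claw":0.3},
    {"delta_pos":[0,0,-0.23],"turn":[0,0,0],"claw":0.3},
    {"delta_pos":[0,0,-0.26],"turn":[0,0,0],"claw":0.3},
    {"delta_pos":[0,0,-0.26],"turn":[0,0,0],"claw":0.3},
  ],
)

```text
time_s: 26.88
tool_pos: [0.3864, 0.2958, 0.2793]
orientation: [0.783, 0.623, 0.002, 0.001]
wrist_force: [-0.3, 0.2, -1.1]
finger_gap: 0.046
finger_force: 25.0
```

Run:
```python
from h import *
to((.6615,.091,.28),-6.5)
```

```text
delta [-0.1377, 0.3141, 0.0] turnz -0.113 rot [2.458 1.955 0.006]
```

arm_command(
  series=[
    {"delta_pos":[-0.018,0.04,0],"turn":[0,0,-0.03],"claw":0.3},
    {"delta_pos":[-0.035,0.08,0],"turn":[0,0,-0.06],"claw":0.3},
    {"delta_pos":[-0.053,0.12,0],"turn":[0,0,-0.09],"claw":0.3},
    {"delta_pos":[-0.07,0.16,0],"turn":[0,0,-0.113],"claw":0.3},
    {"delta_pos":[-0.088,0.2,0],"turn":[0,0,-0.113],"claw":0.3},
    {"delta_pos":[-0.105,0.24,0],"turn":[0,0,-0.113],"claw":0.3},
    {"delta_pos":[-0.123,0.28,0],"turn":[0,0,-0.113],"claw":0.3},
    {"delta_pos":[-0.138,0.314,0],"turn":[0,0,-0.113],"claw":0.3},
    {"delta_pos":[-0.138,0.314,0],"turn":[0,0,-0.113],"claw":0.3},
    {"delta_pos":[-0.138,0.314,0],"turn":[0,0,-0.113],"claw":0.3},
    {"delta_pos":[-0.138,0.314,0],"turn":[0,0,-0.113],"claw":0.3},
  ],
)

```text
time_s: 28.25
tool_pos: [0.6603, 0.0913, 0.2777]
orientation: [0.746, 0.666, -0.0, -0.0]
wrist_force: [-0.2, -0.2, -1.5]
finger_gap: 0.0458
finger_force: 25.0
```

Run:
```python
from h import *
to((.6615,.091,.1825),-6.5)
```

```text
delta [-0.0002, 0.0013, 0.0952] turnz 0.001 rot [-2.343 -2.092  0.   ]
```

arm_command(
  series=[
    {"delta_pos":[0,0.001,0.04],"turn":[0,0,0],"claw":0.3},
    {"delta_pos":[0,0.001,0.08],"turn":[0,0,0],"claw":0.3},
    {"delta_pos":[0,0.001,0.09],"turn":[0,0,0],"claw":0.3},
    {"delta_pos":[0,0.001,0.092],"turn":[0,0,0],"claw":0.3},
    {"delta_pos":[0,0.001,0.093],"turn":[0,0,0],"claw":0.3},
    {"delta_pos":[0,0.001,0.094],"turn":[0,0,0],"claw":0.3},
    {"delta_pos":[0,0.001,0.095],"turn":[0,0,0],"claw":0.3},
    {"delta_pos":[0,0.001,0.095],"turn":[0,0,0],"claw":0.3},
  ],
)

```text
time_s: 29.25
tool_pos: [0.662, 0.0903, 0.1829]
orientation: [0.746, 0.666, 0.0, 0.0]
wrist_force: [0.0, 1.1, -0.8]
finger_gap: 0.0458
finger_force: 25.0
```

arm_command(
  series=[
    {"delta_pos":[0,0,0.001],"turn":[0,0,0],"claw":0.3},
    {"delta_pos":[0,0,0.001],"turn":[0,0,0],"claw":0.3},
    {"delta_pos":[0,0,0.001],"turn":[0,0,0],"claw":0.7},
    {"delta_pos":[0,0,0.001],"turn":[0,0,0],"claw":0.9},
    {"delta_pos":[0,0,0.001],"turn":[0,0,0],"claw":0.9},
    {"delta_pos":[0,0,0.001],"turn":[0,0,0],"claw":0.9},
    {"delta_pos":[0,0,0.001],"turn":[0,0,0],"claw":0.9},
    {"delta_pos":[0,0,-0.04],"turn":[0,0,0],"claw":0.9},
    {"delta_pos":[0,0,-0.08],"turn":[0,0,0],"claw":0.9},
    {"delta_pos":[0,0,-0.12],"turn":[0,0,0],"claw":0.9},
    {"delta_pos":[0,0,-0.14],"turn":[0,0,0],"claw":0.9},
    {"delta_pos":[0,0,-0.14],"turn":[0,0,0],"claw":0.9},
  ],
)

```text
time_s: 30.75
tool_pos: [0.6622, 0.0904, 0.3241]
orientation: [0.746, 0.666, 0.001, 0.001]
wrist_force: [0.1, 0.3, 0.3]
finger_gap: 0.0796
finger_force: 0.0
```

arm_command(
  series=[
    {"delta_pos":[0.03,-0.05,0],"turn":[0,0,0],"claw":0.9},
    {"delta_pos":[0.06,-0.1,0],"turn":[0,0,0],"claw":0.9},
    {"delta_pos":[0.1,-0.15,0],"turn":[0,0,0],"claw":0.9},
    {"delta_pos":[0.14,-0.2,0],"turn":[0,0,0],"claw":0.9},
    {"delta_pos":[0.18,-0.24,0],"turn":[0,0,0],"claw":0.9},
    {"delta_pos":[0.22,-0.28,0],"turn":[0,0,0],"claw":0.9},
    {"delta_pos":[0.22,-0.28,0],"turn":[0,0,0],"claw":0.9},
    {"delta_pos":[0.22,-0.28,0],"turn":[0,0,0],"claw":0.9},
  ],
)

```text
time_s: 31.75
tool_pos: [0.4089, 0.3404, 0.3218]
orientation: [0.746, 0.666, -0.001, -0.0]
wrist_force: [-0.3, -0.1, -0.7]
finger_gap: 0.0793
finger_force: 0.0
```

Run:
```python
from h import *
m=robot.camera_model('top'); im=robot.read_camera('top')
v=cv2.resize(im[100:300,200:520],None,fx=2.5,fy=2.5,interpolation=cv2.INTER_CUBIC)
P=[(.662,.091,.06),(.6475,-.002,.08),(.6365,-.094,.1),(.626,-.193,.125)]
for x,y,h in P:
    u=(proj('top',(x,y,.164+h),m)-[200,100]+.5)*2.5-.5; cv2.drawMarker(v,tuple(int(a) for a in u),(255,0,0),0,15,1)
cv2.imwrite('pics/t3.png',v[:,:,::-1])
m=robot.camera_model('scene'); im=robot.read_camera('scene')
v=cv2.resize(im[150:400,100:500],None,fx=2,fy=2)
for x,y,h in P:
    u=(proj('scene',(x,y,.164+h),m)-[100,150])*2; cv2.drawMarker(v,tuple(int(a) for a in u),(255,0,0),0,15,1)
cv2.imwrite('pics/s3.png',v[:,:,::-1])
```

```text
(no output)
```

View pics/t3.png

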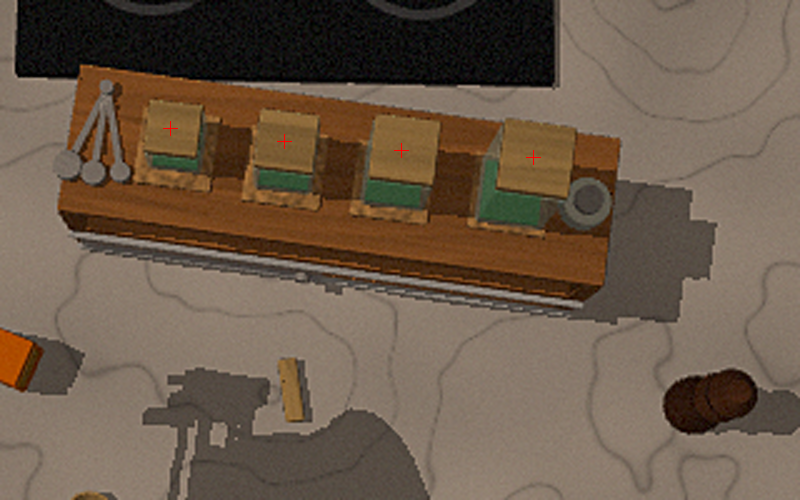

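View pics/s3.png

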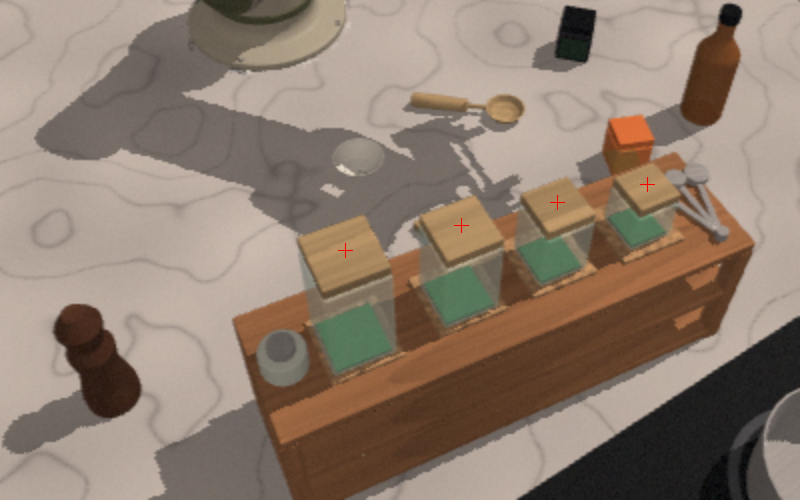

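All four jars stand upright on their pads in order of size, from tiny by the spoons (170,128) to large by the timer (538,157). The largest offset is about 4 mm, the mill (710,400) is standing, and the gripper is clear.

```bash
python3 -c "
from plant import robot; print(robot.sign_off())"
```

```text
the job is handed in; nothing more can be done
None
```

I handed the job in: all four jars stand upright on their pads in order of size, smallest next to the spoons and largest at the far end. The biggest offset I measured is about 4 mm, and the pepper mill is still standing. The sign-off call returned no verdict, so the result is not confirmed.

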